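# Turn the marble dish to the lantern

## Robot

A 6-joint arm with a two-finger parallel gripper is mounted at the origin on the work surface. World frame = base frame: x ahead of the robot, y to its left, z up, the work surface at z = 0. Lengths are in m, angles in rad, forces in N, time in s.
With the tool pointing down it reaches from about 0.35 to 0.975 m from the base axis. Payload 4.9 kg.
Tool frame: the origin (TCP) lies where the fingers leave the gripper's body, on its centre line; the fingertips stand 73 mm ahead of it and the grasp point (between the pads) lies 54 mm ahead of it; z points along the fingers, y is the direction in which the jaws open and shut (so a half turn about z gives the same grasp; the last joint's range is limited). The gripper opens to 85 mm and grips with 20 to 120 N. Pads are 22 mm wide; open, the fingers measure 114 mm over their backs; the gripper's body (76 mm by 85 mm) begins 54 mm behind the grasp point. The pads swing forward as they close: fully open they stand 13 mm farther back than shut.
Start: joints at [-1.248, 0.053, 1.613, -0, 1.476, -0.119], TCP at [0.267, -0.565, 0.304] pointing down, gripper open.
Joint ranges: [-3.01, 3.01], [-1.01, 2.22], [0.06, 2.58], [-1.02, 4.17], [0.09, 2.62], [-3.14, 3.14]. Speed limits (rad/s): [2.57, 2.57, 3.14, 3.14, 3.14, 3.14].

## Interface

Orientations are given as a rotation vector (axis times angle).
In Python, from station import monitor, vision, workorder gives the robot as it stands.
- The arm moves only by the tool arm_command, never from a script. Its argument "rows" is text: rows parted by semicolons, each of 6 numbers parted by spaces: the shift along the world's x, y, z in mm, then the turn, a rotation vector about the world's x, y, z in degrees. In form: tx ty tz wx wy wz; .... A call has 1 to 12 rows; each row is the pose to reach, as a shift and turn from the pose measured when the call began; what a row does not reach only later rows make up. A row lasts 1/8 s, in which the tool goes at most 62.5 mm and 10.7 degrees, less where a joint would pass 70% of its speed; a pose out of reach is approached as far as the arm can. A call with a gripper value outside its range is refused whole. "jaw" is the opening, from 0 (shut) to 1 (fully open), set as the call begins (left out, the last holds). The fingers move at their own pace and stop on an object; "squeeze" is the grip in N (left out, the last holds). Time passes only in rows, so rows that repeat a pose let the fingers close. It gives the time, the measured TCP pose, the force and the opening at its end, in the units of the state.
- monitor.get_obs(): the state, without advancing time (a new reading comes with each control period).
- vision.get_image(name): name is "side" or "top" or "wrist"; returns a dict with "frame" (480x640x3 uint8, red, green, blue), "vfov" (degrees; the focal length in pixels is half the picture's height over the tangent of half this angle, whatever the lens; pixels are square), "cx", "cy" (the principal point, pixels), "R" (3x3) and "t" (3): a world point X has camera coordinates R X + t; the wrist camera has in their place "T_tool_cam" (4x4, takes a point from camera to tool coordinates, whose origin is the TCP and whose axes are the flange's). Camera axes: x right, y down, z forward; pixel columns grow to the right and rows downward; lengths in m; the calibration is good to about 2 mm. A picture is of the moment at which its call begins: read the wrist's pose just before it. There is no depth.
- workorder.finish_job(): hands the job in, once; it reports no verdict.
The state is a dict: "t": time; "q": joint angles; "dq": joint speeds; "effort": joint torques, N m; "tool_pos": TCP position; "tool_rot": TCP orientation; "contact_force": force on the tool from outside, world axes, zero at the start; "wrist_torque": the same for the moment, N m; "opening": finger opening in m.
Only numpy, scipy, OpenCV 4.12 (cv2) and the standard library are available. Lean on these libraries where they do the work, as an engineer would, in place of code of your own. Each camera call takes 0.05 s, during which the arm holds its last target. There are 200 camera calls.

## Task

Turn the black knob of the swing catch clockwise until it clicks past its detent and its arm is off the pink dish. Then lift the dish by its handle, underside at least 10 cm above the table, and above its seat turn it about a quarter turn until its pouring lip points at the middle of the lantern's open doorway, ready for the marble to be rolled in. Keep the dish level and the marble in its middle all the while, disturb nothing else, and finish still holding the dish up there, at rest.

Things in the scene. Friction and masses are not known exactly. Their poses are not given: they have to be found in the camera images.
- cradle: fixed wooden board, x -60 to 60, y -160 to 60 mm, 8 mm thick, with a round cup seat (84 mm wide, top 34 mm above the table) holding the dish's foot, and at (0, -105) mm a steel post with the catch (its spring and pivot pin, behind it at y -145, are 54 mm high). Origin on the table under the cup's centre; z up. The dish stands with its underside 28 mm above the table. Yaw within 0.3 rad.
- catch (a joint): angle (rad) of the swing catch on the post, growing clockwise seen from above. At the start (0) its flat steel arm (60 x 16 x 8 mm, 2 mm above the dish's rim) points along the cradle's +y, over the rim. A sprung over-centre detent resists with about 0.15 N m at 0, falling to nothing at 0.6; past that the catch snaps by itself to its stop at 1.2, arm swung clear, and stays.
- knob_grip (a point): on the turning axis of the catch's black grip bar, 85 mm above the table. The bar is 42 mm long (along the arm), 14 mm wide, 68 to 100 mm above the table; pinch it across its 14 mm. The point turns with the catch; its y axis points along the arm, whose top is 65 mm above the table.
- catch_tip (a point): end of the catch's arm, at mid thickness, 60 mm from the turning axis
- dish: pink ceramic dish, 116 mm across, 26 mm high, 190 to 300 g, inside a shallow cone (10 degrees), foot 60 mm wide standing loose in the cup behind a 6 mm high edge. Origin at the centre of its underside, z up; +x points to its pouring lip, -x to its handle. At the start x is within 0.12 rad of the cradle's x.
- lip (a point): tip of the dish's pouring lip (a trough 26 mm wide), 77 mm from the dish's centre along +x, 26 mm above its underside
- handle (a point): place to grip on the dish's straight stub handle: 98 mm from the centre along -x, at mid thickness, 18 mm above the underside (46 mm above the table at the start). The handle is 20 mm wide, 12 mm thick and reaches from 55 to 129 mm from the centre; axes as the dish's
- dish_middle (a point): middle of the dish's hollow, at the height of the marble's centre at rest: 25.5 mm above the underside
- marble_center (a point): centre of the loose amber glass marble, 25 mm across, 22 g, resting in the middle of the dish
- lantern: fixed clear glass lantern in a dark steel frame, 140 x 140 mm, 0.28 m high, beside the cradle on its left (+y) side. Origin under its centre; its open doorway looks along its own -x, towards the dish.
- doorway (a point): middle of the lantern's open doorway (120 mm wide), 107 mm above the table, 70 mm from the lantern's axis
- lantern_door (a joint): angle of the lantern's glass door (125 mm wide, 182 mm high, hinged at one side of the doorway); 0 shut, 1.6 to 2.1 at the start: open, leaving the doorway free
- pump: bystander: purple plastic balloon pump standing upright, 72 mm across, 243 mm high; origin under its centre
- candle_jar: bystander: jar, 60 mm across, 60 mm high; origin under its centre
- trinket_box: bystander: dark wooden box, 70 x 50 x 35 mm; origin under its centre

How it is judged:
On the way, in this order (a step that is already met when the one before it is completed fails the run):
1. the catch is past its detent, arm clear of the dish (value of joint catch above 0.95 rad), for 0.2 s.
2. the dish is lifted by the gripper, marble in its middle (height (world z) of dish above 0.095 m and contact force between the fingers and dish above 1 N and distance between marble_center and dish_middle below 0.02 m), for 0.2 s.
At the end, for the whole second after the job is handed in: Catch over 0.95 rad; fingers holding the dish at rest, underside over 95 mm up, centre within 50 mm of the seat's (horizontally), level within 0.1 rad, touching neither cradle nor lantern; its lip's line passes within 35 mm of the doorway's middle; marble within 15 mm of the dish's middle (value of joint catch above 0.95 rad and height (world z) of dish above 0.095 m and contact force between the fingers and dish above 1 N and horizontal distance between dish and cradle below 0.05 m and x of doorway in the frame of dish above 0.08 m and y of doorway in the frame of dish between -0.035 and 0.035 m and angle between dish's own z axis and vertical below 0.1 rad and distance between marble_center and dish_middle below 0.015 m and linear speed of dish below 0.02 m/s and contact force between dish and cradle below 0.1 N and contact force between dish and lantern below 0.1 N); the arm keeps its last pose, push and grip.
It fails at once if the marble strays more than 25 mm from the dish's middle (distance between marble_center and dish_middle above 0.025 m).
It fails at once if the dish is tipped more than 0.2 rad (angle between dish's own z axis and vertical above 0.2 rad).
It fails at once if the lantern's door is knocked (contact force between any of the arm, dish and lantern above 5 N).
It fails at once if another thing is moved more than 20 mm (distance of any of pump, candle_jar, trinket_box from where it was at the start of the episode above 0.02 m).
It also fails if it takes over 54 s, if anything falls off the work surface, if the arm or the gripper's body presses on something with over 40 N, if the wrist force passes 120 N, or if a joint passes its speed limit or range.

## Working session

There is one attempt and no reset: what is moved stays moved. The work goes in short steps, Python scripts to look and compute and a tool call to move; the robot and the scene stay as the last step left them, time stands still between calls to the robot, and variables do not carry over. Pictures are saved under pics/ and viewed, about 8 in all and at most 12, crops included, and the job is handed in when it is done.

Besides the shell and the picture viewer there is one more tool, called after "Call:" as a command line: name --argument value ..., lists and objects as JSON in quotes. arm_command: Moves the arm, as the interface text tells. Its arguments: {"type":"object","properties":{"rows":{"type":"string"},"jaw":{"type":"number"},"squeeze":{"type":"number"}},"required":["rows"]}

```bash
mkdir -p pics; cat > h.py <<'E'
import numpy as np, cv2, pickle
from station import monitor, vision, workorder
from scipy.spatial.transform import Rotation as Rn
def grab(name,tag):
    o=monitor.get_obs(); d=vision.get_image(name)
    d=dict(d); 
    if 'R' not in d or d.get('R') is None:
        T=np.eye(4);T[:3,:3]=Rn.from_rotvec(o['tool_rot']).as_matrix();T[:3,3]=o['tool_pos']
        W=T@np.array(d['T_tool_cam']); d['R']=W[:3,:3].T; d['t']=-W[:3,:3].T@W[:3,3]
    cv2.imwrite(f'pics/{tag}.png',d['frame'][:,:,::-1]); pickle.dump(d,open(f'{tag}.pkl','wb')); return d
def load(tag): return pickle.load(open(f'{tag}.pkl','rb'))
def f(d): return d['frame'].shape[0]/2/np.tan(np.radians(d['vfov'])/2)
def ray(d,u,v):
    R=np.array(d['R']);t=np.array(d['t']); c=-R.T@t
    r=R.T@np.array([(u-d['cx'])/f(d),(v-d['cy'])/f(d),1]); return c,r/np.linalg.norm(r)
def onz(d,u,v,z):
    c,r=ray(d,u,v); return c+r*(z-c[2])/r[2]
def proj(d,X):
    p=np.array(d['R'])@np.array(X)+np.array(d['t']); return p[:2]/p[2]*f(d)+[d['cx'],d['cy']]
def tri(*a):
    A=np.zeros((3,3));b=np.zeros(3)
    for d,u,v in a:
        c,r=ray(d,u,v);P=np.eye(3)-np.outer(r,r);A+=P;b+=P@c
    X=np.linalg.solve(A,b); return X,[np.linalg.norm((np.eye(3)-np.outer(r,r))@(X-c)) for c,r in [ray(*q) for q in a]]
E
python3 - <<'E'
from h import *
for n in('top','side'):
    d=grab(n,n+'0'); print(n,d['vfov'],d['cx'],d['cy'],-np.array(d['R']).T@np.array(d['t']),[k for k in d])
o=monitor.get_obs();print({k:np.round(v,3) for k,v in o.items()})
E
```

```text
top 51.05352143155584 315.408983705443 233.83185765179638 [ 0.53832819 -0.04843527  1.13060346] ['frame', 'vfov', 'cx', 'cy', 'R', 't']
side 48.69881193950244 316.14999880381004 238.86024253755852 [0.17465054 0.65261287 0.64066883] ['frame', 'vfov', 'cx', 'cy', 'R', 't']
{'t': np.float64(0.1), 'q': array([-1.248,  0.053,  1.614,  0.   ,  1.476, -0.119]), 'dq': array([ 0.001,  0.001, -0.003, -0.   , -0.001,  0.   ]), 'effort': array([ 1.0000e-03, -3.9490e+01, -3.7136e+01, -0.0000e+00,  4.0000e-03,
       -0.0000e+00]), 'tool_pos': array([ 0.267, -0.565,  0.303]), 'tool_rot': array([-3.063, -0.688,  0.   ]), 'contact_force': array([ 0.785, -0.02 , -0.663]), 'wrist_torque': array([ 0.007, -0.03 ,  0.045]), 'opening': np.float64(0.086)}
```

View pics/top0.png

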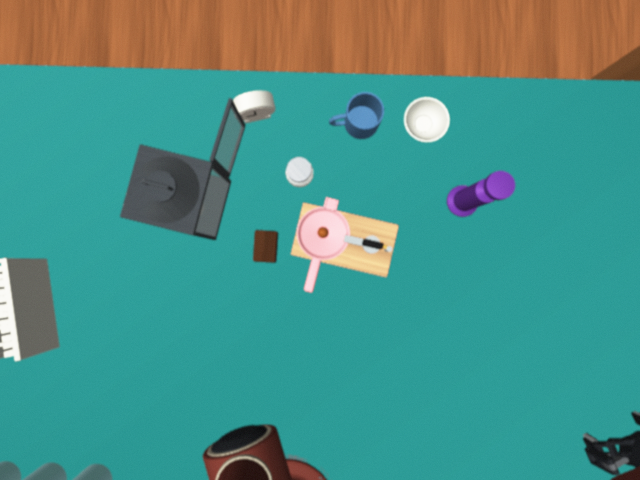

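View pics/side0.png

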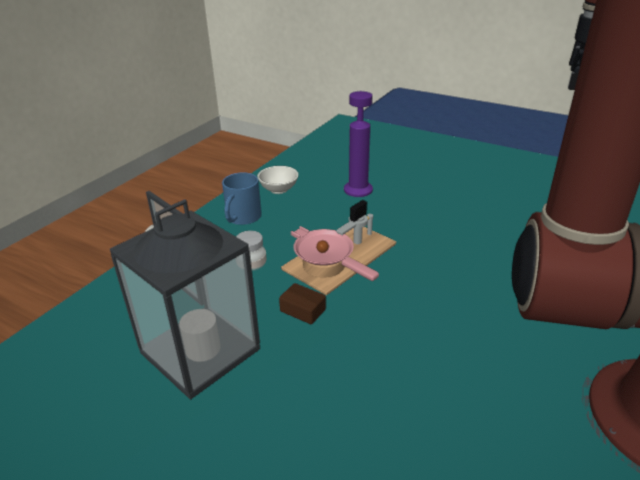

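The top view (image up = +x, left = +y) shows the dish at about (323,232), the handle end at (310,288), the lip at (331,203), the knob at (373,244) and the lantern's doorway side from (222,165) to (205,238). In the side view the lantern's base corners are near (190,390) and (258,347), and the knob is at (358,211).

```bash
python3 - <<'E'
from h import *
for tag in('top0','side0'):
    d=load(tag);h=cv2.cvtColor(d['frame'],cv2.COLOR_RGB2HSV)
    H,S,V=[h[:,:,i].astype(int) for i in range(3)]
    roi=np.zeros(H.shape,bool);roi[150:320,250:450]=1
    for n,m in dict(pink=((H>165)|(H<5))&(S>50)&(S<150)&(V>120),wood=(H>8)&(H<25)&(S>60)&(V>130),black=(V<45)&(S<200),marble=(H<12)&(S>170)&(V>60)).items():
        m=(m&roi).astype('uint8');k,l,s,c=cv2.connectedComponentsWithStats(m)
        for i in range(1,k):
            if s[i,4]>12: print(tag,n,s[i],c[i].round(1))
        if tag=='top0' and n=='wood':
            pts=cv2.findNonZero(m);b=cv2.boxPoints(cv2.minAreaRect(pts));print(b);print([onz(d,*p,.008).round(4) for p in b])
        if tag=='top0' and n=='pink':
            o=cv2.morphologyEx(cv2.morphologyEx(m,cv2.MORPH_CLOSE,np.ones((15,15))),cv2.MORPH_OPEN,cv2.getStructuringElement(2,(31,31)))
            print('rim',cv2.minEnclosingCircle(cv2.findNonZero(o)))
s=load('side0')
for p in[(190,390),(258,347),(140,347)]:print(onz(s,*p,0).round(4))
t=cv2.imread('pics/top0.png');q=cv2.imread('pics/side0.png')
a=cv2.resize(t[85:260,110:310],(800,700),interpolation=2)[:600];cv2.imwrite('pics/c1.png',a)
E
```

```text
top0 pink [297 207  49  85 559] [315. 238.]
top0 pink [315 226  14  14  65] [321.6 232.8]
rim ((313.0, 232.5), 18.500099182128906)
top0 wood [299 203  20  18 124] [306.5 208.8]
top0 wood [ 321  211   77   66 2258] [366.8 245.5]
top0 wood [318 228  10   9  64] [322.3 232. ]
top0 wood [291 233  21  27 186] [298.6 249.5]
[[290.49124 254.15247]
 [302.79117 202.11426]
 [398.4127  224.7157 ]
 [386.11276 276.7539 ]]
[array([0.5564, 0.0091, 0.008 ]), array([ 0.6739, -0.0151,  0.008 ]), array([ 0.6286, -0.2306,  0.008 ]), array([ 0.5118, -0.2052,  0.008 ])]
top0 black [364 241  18   7  73] [372.5 243.8]
side0 pink [ 292  227   86   53 1932] [328.6 249.9]
side0 wood [349 227  46  39 865] [369.9 246.6]
side0 wood [345 228   9  13  63] [350.1 233.6]
side0 wood [320 243   4   4  15] [321.4 244.4]
side0 wood [ 282  256   73   38 1258] [316.8 274.1]
side0 black [350 201  17  20 245] [357.8 210.2]
side0 black [250 270   7  50 109] [252.2 296.5]
side0 black [312 299  13  21 141] [318.4 309.9]
[0.624  0.2983 0.    ]
[0.5866 0.1746 0.    ]
[0.7576 0.2719 0.    ]
```

View pics/c1.png

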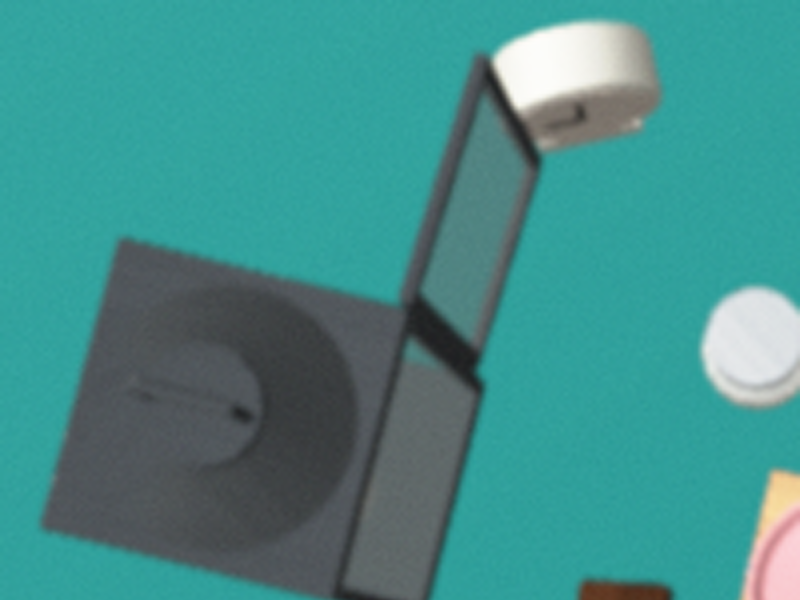

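The crop shows the lantern's -y face running from about (230,181) to (217,238) in the full image. The open door leaf is roughly in line with it, from (230,178) to (245,125). I need a better look to tell which face is the doorway.

```bash
python3 - <<'E'
from h import *
t,s=load('top0'),load('side0')
print('knob',tri((t,372.5,243.8),(s,357.8,210.2)),onz(t,372.5,243.8,.1))
for z in(.1,.085):print(onz(s,357.8,210.2,z))
for p in[(230.5,181),(217.3,239)]:print('door base',onz(t,*p,0).round(4))
print('marble',onz(t,322.3,232.3,.0535))
d=grab('wrist','w0');print(d['vfov'],np.round(d['T_tool_cam'],3))
q=cv2.imread('pics/side0.png')
cv2.imwrite('pics/c2.png',cv2.resize(q[190:400,90:280],None,fx=2.85,fy=2.85,interpolation=2))
E
```

```text
knob (array([ 0.57984256, -0.16560988,  0.08469049]), [np.float64(0.0015313207671112839), np.float64(0.0015313207671111791)]) [ 0.58058174 -0.16321413  0.1       ]
[ 0.56736964 -0.14377814  0.1       ]
[ 0.57826501 -0.16587274  0.085     ]
door base [0.7187 0.1503 0.    ]
door base [0.5863 0.1753 0.    ]
marble [ 0.60435136 -0.06016913  0.0535    ]
60.08919946645192 [[ 0.    -0.949 -0.316  0.082]
 [ 1.    -0.     0.001 -0.001]
 [-0.001 -0.316  0.949 -0.07 ]
 [ 0.     0.     0.     1.   ]]
```

View pics/c2.png

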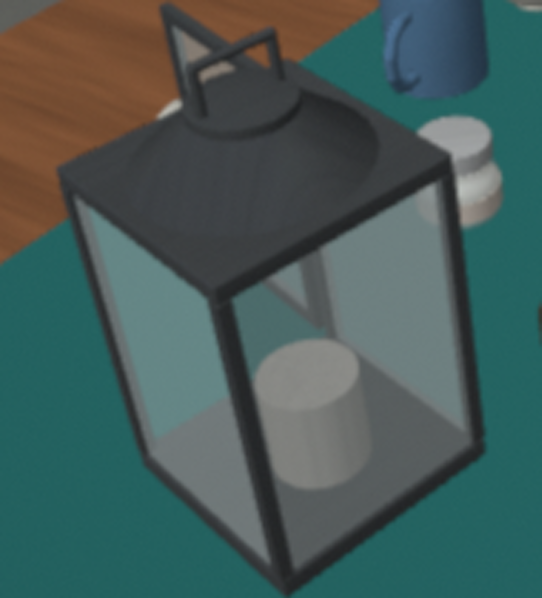

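Call:
arm_command --rows "30 60 15 0 0 0; 80 115 30 0 0 0;120 170 50 8 -5 0;150 230 57 15 -9 0;180 290 57 22 -13 0;210 350 57 30 -17 0;230 410 57 37 -22 0;253 460 57 43 -26 0;253 485 57 43 -26 0;253 485 57 43 -26 0;253 485 57 43 -26 0;253 485 57 43 -26 0"

```text
t: 1.65
tool_pos: [0.5201, -0.0808, 0.36]
tool_rot: [-2.337, -0.523, -0.778]
contact_force: [-0.3, -0.1, -0.3]
opening: 0.0853
```

```bash
python3 - <<'E'
from h import *
o=monitor.get_obs();print(o['tool_pos'],o['q'].round(2),o['t'])
grab('wrist','w1')
E
```

```text
[ 0.52012219 -0.08079971  0.35996148] [-0.61 -0.27  1.94  0.88  1.56  0.46] 1.65
```

View pics/w1.png

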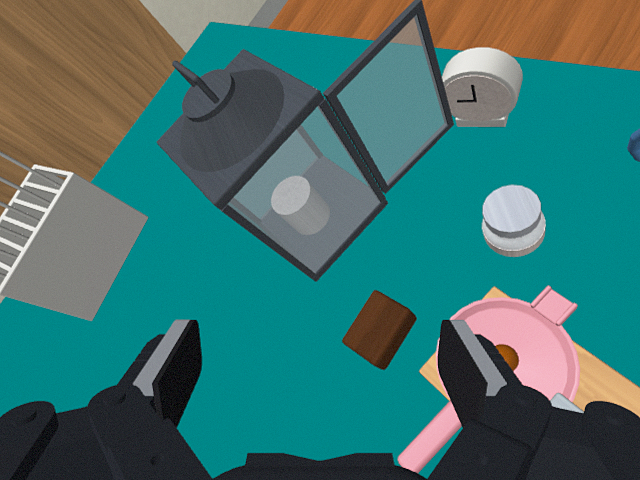

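```bash
python3 - <<'E'
from h import *
d=load('w1')
for p in[(385,203),(315,280),(387,190),(452,125)]:print(onz(d,*p,0).round(4))
F=d['frame']
for p in[(390,110),(420,90),(370,150),(330,120),(345,150),(350,160),(300,210),(340,200),(320,240),(260,175),(250,190),(238,200),(262,192),(280,150),(450,200)]:print(p,F[p[1]-1:p[1]+2,p[0]-1:p[0]+2].reshape(-1,3).mean(0).round())
a=cv2.imread('pics/w1.png')[30:290,150:470]
cv2.imwrite('pics/c3.png',cv2.resize(a,None,fx=2.3,fy=2.3,interpolation=2))
E
```

```text
[0.717  0.1531 0.    ]
[0.5837 0.1818 0.    ]
[0.7349 0.1609 0.    ]
[ 0.8519  0.1286 -0.    ]
(390, 110) [ 87. 140. 143.]
(420, 90) [ 86. 140. 143.]
(370, 150) [ 87. 142. 145.]
(330, 120) [42. 45. 49.]
(345, 150) [ 92. 126. 130.]
(350, 160) [ 87. 138. 144.]
(300, 210) [138. 141. 142.]
(340, 200) [112. 121. 127.]
(320, 240) [111. 119. 126.]
(260, 175) [115. 140. 144.]
(250, 190) [115. 140. 145.]
(238, 200) [111. 133. 138.]
(262, 192) [115. 140. 144.]
(280, 150) [117. 142. 147.]
(450, 200) [  0. 136. 137.]
```

View pics/c3.png

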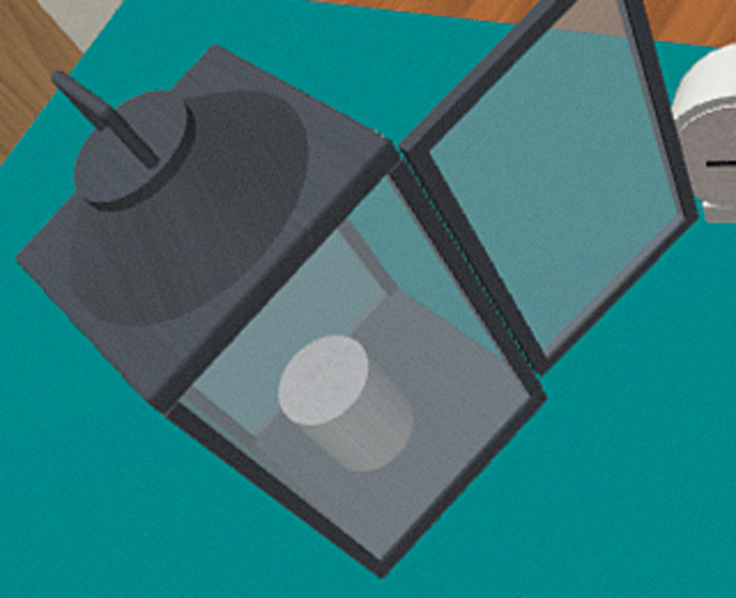

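The crop settles it. The -y face (toward the dish) is glazed: the table seen through it and the +y pane is tinted twice (R=115). Through it and the +x face the tint is single (R=87), the same as through the door leaf. The leaf is hinged at the -y/+x corner, and its direction (about 93° from shut) also fits the +x face. The text puts the doorway on the side towards the dish, so the evidence disagrees. With the allowed 50 mm offset, I'll look for an aiming line that satisfies both readings.

```bash
cat >> h.py <<'E'
def turn(az):
    "rotvec deg from the present pose to tool down with tool y at azimuth az deg"
    a=np.radians(az);y=np.array([np.cos(a),np.sin(a),0]);z=np.array([0,0,-1.]);G=np.column_stack([np.cross(y,z),y,z])
    o=monitor.get_obs();return np.degrees((Rn.from_matrix(G)*Rn.from_rotvec(o['tool_rot']).inv()).as_rotvec()).round(1)
def shift(x,y,z): return (1000*(np.array([x,y,z])-monitor.get_obs()['tool_pos'])).round(1)
E
python3 - <<'E'
from h import *
from scipy.optimize import minimize
print(shift(.580,-.1645,.25),turn(-12))
Q1,Q2=np.array([.652,.165]),np.array([.740,.212])
def off(v):
    P=np.array([.6035,-.061])+v[:2];u=np.array([np.cos(v[2]),np.sin(v[2])]);return [u[0]*(q-P)[1]-u[1]*(q-P)[0] for q in(Q1,Q2)]
r=min((minimize(lambda v:max(map(abs,off(v)))+10*max(0,np.hypot(*v[:2])-.042),[a,b,1.1],method='Nelder-Mead',options=dict(maxiter=3000)) for a in(-.03,0) for b in(0,.02)),key=lambda r:r.fun)
print(r.x,np.degrees(r.x[2]),off(r.x))
E
```

```text
[  59.9  -83.6 -110. ] [-51.8   4.3  49.2]
[-0.04195769  0.00146276  1.07404957] 61.53850739936837 [np.float64(0.027482514902769817), np.float64(-0.02748289743306323)]
```

Call:
arm_command --rows "10 -15 0 -7 1 7;20 -30 0 -14 1 14;30 -45 -20 -22 2 21;40 -60 -40 -30 3 28;50 -75 -60 -38 3 36;60 -84 -80 -45 4 43;60 -84 -95 -51.8 4.3 49.2;60 -84 -110 -51.8 4.3 49.2;60 -84 -110 -51.8 4.3 49.2;60 -84 -110 -51.8 4.3 49.2" --jaw 0.5

```text
t: 2.95
tool_pos: [0.5801, -0.1658, 0.2505]
tool_rot: [-2.444, -1.974, -0.003]
contact_force: [0.6, 0.5, -0.4]
opening: 0.0427
```

```bash
python3 - <<'E'
from h import *
o=monitor.get_obs();print(o['tool_pos'],o['q'].round(2),o['t'],turn(-12))
d=grab('wrist','w2')
for p in((.580,-.1645,.1),(.6045,-.060,.0535)):print(proj(d,p))
E
```

```text
[ 0.58014485 -0.16578498  0.25047308] [-0.4   0.04  1.72  0.    1.38 -0.19] 2.95 [-0.1  0.1  0.1]
[317.72089459 252.69525898]
[320.99458696  55.29288751]
```

View pics/w2.png

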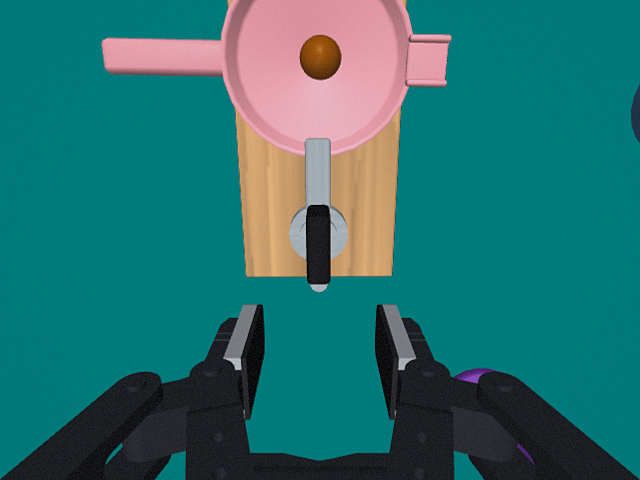

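The wrist view shows the knob's bar from (308..328, 205..283) in line with the jaws, the marble at (320,57), the handle end at x=103 (v 38-73) and the lip end at x=450 (v 36-85).

```bash
python3 - <<'E'
from h import *
d=load('w2');g=cv2.cvtColor(d['frame'],cv2.COLOR_RGB2GRAY);print(g[198:292:2,318])
for v in(205,212,283):print(v,onz(d,318,v,.1).round(4))
h=cv2.cvtColor(d['frame'],cv2.COLOR_RGB2HSV);H,S,V=[h[:,:,i].astype(int) for i in range(3)]
m=((H>165)|(H<8))&(S>40)&(S<150)&(V>120)
L=[]
for u in range(112,212,10):
    r=np.flatnonzero(m[20:110,u])+20;L.append((u,r.min(),r.max()))
print(L)
top=np.array([onz(d,u,a,.052)[:2] for u,a,b in L]);bot=np.array([onz(d,u,b,.052)[:2] for u,a,b in L])
for q in(top,bot,(top+bot)/2):
    vx,vy,x,y=cv2.fitLine(q.astype('f4'),2,0,.01,.01).ravel();print('az',np.degrees(np.arctan2(vy,vx)),(x,y))
us=np.flatnonzero(m[45:65].sum(0)>8);print('ends',us.min(),us.max())
e1=onz(d,us.min(),55,.052);e2=onz(d,us.max(),60,.054);print(e1,e2,'marble',onz(d,320,57,.0535))
t=load('top0')
print('handle end tri', tri((d,us.min(),55),(t,309,290.5)))
print('lip end tri', tri((d,us.max(),60),(t,332,199.5)))
E
```

```text
[172 174 170 165  12  20  14  11  30  25  22  22  30  32  34  31  26  33
  23  27  24  26  26  25  33  27  27  14  34  34  31  33  31  29  31  32
  32  32  30  26  27  30  25 115 173 167 172]
205 [ 0.586  -0.1375  0.1   ]
212 [ 0.5852 -0.1413  0.1   ]
283 [ 0.5762 -0.1828  0.1   ]
[(112, np.int64(38), np.int64(72)), (122, np.int64(38), np.int64(72)), (132, np.int64(39), np.int64(72)), (142, np.int64(39), np.int64(73)), (152, np.int64(39), np.int64(73)), (162, np.int64(39), np.int64(73)), (172, np.int64(39), np.int64(73)), (182, np.int64(40), np.int64(74)), (192, np.int64(40), np.int64(74)), (202, np.int64(40), np.int64(74))]
az -13.289239 (np.float32(0.512093), np.float32(-0.031058468))
az -13.487352 (np.float32(0.5059719), np.float32(-0.048692167))
az -13.389479 (np.float32(0.5090325), np.float32(-0.039875317))
ends 103 447
[ 0.47788845 -0.0324869   0.052     ] [ 0.67699331 -0.07824316  0.054     ] marble [ 0.60372993 -0.0607841   0.0535    ]
handle end tri (array([ 0.47984756, -0.03427962,  0.05723186]), [np.float64(0.0008422902706898393), np.float64(0.0008422902706898338)])
lip end tri (array([ 0.67441114, -0.07873781,  0.06295712]), [np.float64(0.0002602497395685549), np.float64(0.00026024973956857554)])
```

Call:
arm_command --rows "0 3 -40 0 0 0;0 3 -75 0 0 0;0 3 -98 0 0 0;0 3 -106 0 0 0;0 3 -106 0 0 0"

```text
t: 3.62
tool_pos: [0.5805, -0.1631, 0.1454]
tool_rot: [2.444, 1.973, 0.004]
contact_force: [0.0, 0.2, 0.9]
opening: 0.0424
```

Call:
arm_command --rows "0 0 0 0 0 0;0 0 0 0 0 0;0 0 0 0 0 0;0 0 0 0 0 0;0 0 0 0 0 0;0 0 0 0 0 0" --jaw 0 --squeeze 50

```text
t: 4.38
tool_pos: [0.5802, -0.1633, 0.1474]
tool_rot: [2.444, 1.974, 0.002]
contact_force: [-6.7, 1.0, 6.8]
opening: 0.0132
```

Call:
arm_command --rows "0 0 0 0 0 -6;0 0 0 0 0 -12;0 0 0 0 0 -18;0 0 0 0 0 -24;0 0 0 0 0 -30;0 0 0 0 0 -36;0 0 0 0 0 -42;0 0 0 0 0 -48;0 0 0 0 0 -54;0 0 0 0 0 -60;0 0 0 0 0 -65;0 0 0 0 0 -67"

```text
t: 5.88
tool_pos: [0.581, -0.1643, 0.1475]
tool_rot: [3.124, 0.294, 0.006]
contact_force: [4.9, -4.3, -7.7]
opening: 0.0128
```

```bash
python3 - <<'E'
from h import *
o=monitor.get_obs();print(o['tool_pos'],o['contact_force'],o['wrist_torque'],o['opening'],o['t'],'yaw left to -79:',turn(-79))
E
```

```text
[ 0.58098972 -0.16425517  0.14748963] [ 4.88592142 -4.27241389 -7.68843639] [-0.73432796 -0.70313312 -0.15231107] 0.012818306700887369 5.875 yaw left to -79: [0.2 0.2 0.2]
```

Turned 67° (1.17 rad). Release with a small opening, rise and look from the top.

Call:
arm_command --rows "0 0 0 0 0 0;0 0 0 0 0 0;0 0 0 0 0 0;0 0 30 0 0 0;0 0 70 0 0 0;0 0 100 0 0 0;0 0 100 0 0 0;0 0 100 0 0 0" --jaw 0.5

```text
t: 6.88
tool_pos: [0.5805, -0.164, 0.2464]
tool_rot: [3.125, 0.294, 0.004]
contact_force: [-0.8, 0.4, -0.2]
opening: 0.0425
```

```bash
python3 - <<'E'
from h import *
d=grab('wrist','w3');o=monitor.get_obs();print(o['tool_pos'],o['t'],o['q'].round(2))
F=d['frame'];h=cv2.cvtColor(F,cv2.COLOR_RGB2HSV);H,S,V=[h[:,:,i].astype(int) for i in range(3)]
m=((V<60)&(S<150)).astype('uint8');m[290:]=0
k,l,s,c=cv2.connectedComponentsWithStats(m)
for i in range(1,k):
    if s[i,4]>300:
        b=cv2.boxPoints(cv2.minAreaRect(cv2.findNonZero((l==i).astype('uint8'))));print(s[i],[onz(d,*p,.1)[:2].round(4) for p in b])
print(proj(d,(.604,-.0605,.0535)))
E
```

```text
[ 0.58023879 -0.16390261  0.24560965] 6.925 [-0.4   0.04  1.72 -0.    1.37  0.98]
[ 308  209   26   81 1709] [array([ 0.6065, -0.1528]), array([ 0.609, -0.166]), array([ 0.5628, -0.1753]), array([ 0.5602, -0.1612])]
[165.13889989 168.53086348]
```

View pics/w3.png

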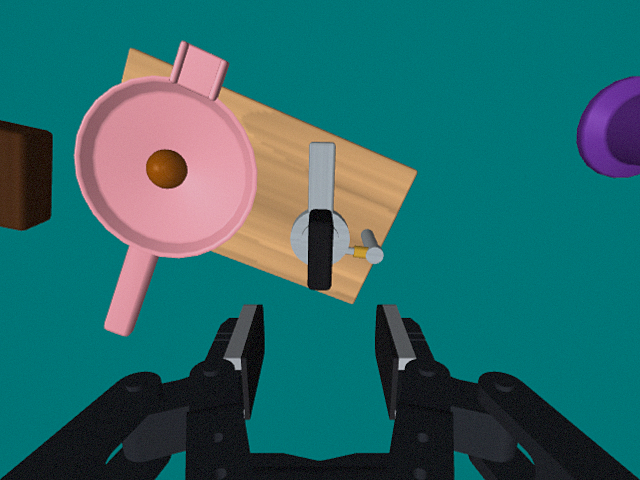

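The catch arm now points to (320,143), about 67° (1.16 rad) round and off the dish. The marble is at (166,169), still in the middle.

```bash
python3 - <<'E'
from h import *
a,b=load('w2'),load('w3')
print('end',tri((a,103,55.5),(b,116,332)))
print('marble',tri((a,320.5,57),(b,166.5,169)))
print(shift(.5106,-.040,.098),turn(-103.4))
E
```

```text
end (array([ 0.47601714, -0.03197397,  0.04804147]), [np.float64(1.236864999921152e-05), np.float64(1.2368649999292526e-05)])
marble (array([ 0.60387001, -0.06095024,  0.05277229]), [np.float64(0.00023878373091129767), np.float64(0.00023878373091135911)])
[ -69.6  123.9 -147.6] [  0.1   0.1 -24.2]
```

Call:
arm_command --rows "-35 50 0 0 0 -8;-65 100 0 0 0 -16;-69.6 124 -10 0 0 -24.2;-69.6 124 -50 0.1 0.1 -24.2;-69.6 124 -100 0.1 0.1 -24.2;-69.6 124 -130 0.1 0.1 -24.2;-69.6 124 -146 0.1 0.1 -24.2;-69.6 124 -148 0.1 0.1 -24.2;-69.6 124 -148 0.1 0.1 -24.2" --jaw 0.55

```text
t: 8.05
tool_pos: [0.5114, -0.0401, 0.0985]
tool_rot: [3.119, -0.367, 0.002]
contact_force: [-0.2, -0.0, -0.2]
opening: 0.0466
```

```bash
python3 - <<'E'
from h import *
print(shift(.5106,-.040,.098),turn(-103.4))
d=grab('wrist','w4')
m=cv2.inRange(cv2.cvtColor(d['frame'],cv2.COLOR_RGB2HSV),(165,40,120),(179,150,255))
E
```

```text
[-0.8  0.1 -0.5] [0.  0.1 0. ]
```

View pics/w4.png

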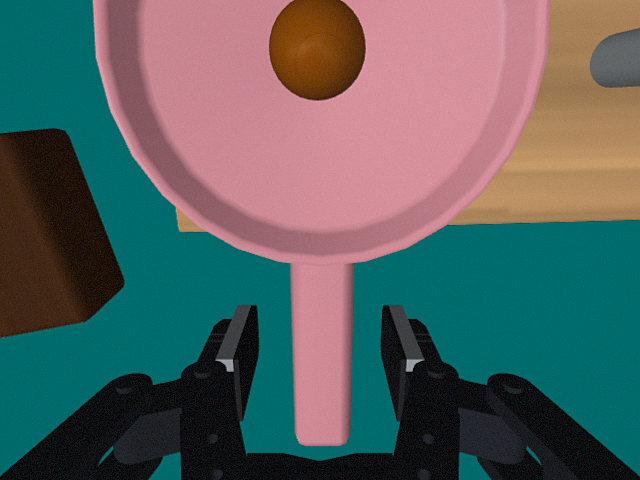

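Handle (292–352) is centred between the pads (259–382), marble at (318,48). Grip.

Call:
arm_command --rows "0 0 0 0 0 0;0 0 0 0 0 0;0 0 0 0 0 0;0 0 0 0 0 0;0 0 0 0 0 0;0 0 0 0 0 0" --jaw 0 --squeeze 40

```text
t: 8.85
tool_pos: [0.5124, -0.0404, 0.0997]
tool_rot: [3.119, -0.368, 0.006]
contact_force: [1.6, -0.6, 5.1]
opening: 0.0195
```

Call:
arm_command --rows "0 0 0 0 0 0;0 0 0 0 0 0;0 0 0 0 0 0;0 0 1 0 0 0;0 0 2 0 0 0;0 0 3 0 0 0;0 0 5 0 0 0;0 0 7 0 0 0;0 0 9 0 0 0;0 0 10 0 0 0;0 0 10 0 0 0;0 0 10 0 0 0" --squeeze 110

```text
t: 10.35
tool_pos: [0.5124, -0.0404, 0.1097]
tool_rot: [3.119, -0.367, 0.006]
contact_force: [0.4, -1.0, -2.4]
opening: 0.0181
```

```bash
cat >> h.py <<'E'
def marble(d):
    h=cv2.cvtColor(d['frame'],cv2.COLOR_RGB2HSV)
    m=((h[:,:,0]<20)&(h[:,:,1]>180)&(h[:,:,2]>50)).astype('uint8');m[200:]=0;m[:,:200]=0;m[:,450:]=0
    k,l,s,c=cv2.connectedComponentsWithStats(m);i=1+s[1:,4].argmax();return s[i],c[i].round(1)
E
python3 - <<'E'
from h import *
o=monitor.get_obs();print(o['tool_pos'],o['contact_force'],o['wrist_torque'],o['opening'],o['t'])
print(marble(load('w4')));d=grab('wrist','w5');print(marble(d));grab('side','s5')
a=np.hstack([cv2.imread('pics/w5.png')[:320,:560],cv2.resize(cv2.imread('pics/s5.png')[200:300,280:400],None,fx=2,fy=3.2)])
cv2.imwrite('pics/c5.png',a)
E
```

```text
[ 0.5123617  -0.04038637  0.10969181] [ 0.355781   -1.01620603 -2.43438111] [ 0.03740406  0.2360746  -0.03446505] 0.018051757743453207 10.35
(array([ 269,    0,   96,  100, 7702], dtype=int32), array([316.5,  47.4]))
(array([ 271,    4,   92,  101, 7243], dtype=int32), array([315.9,  54.2]))
```

View pics/c5.png

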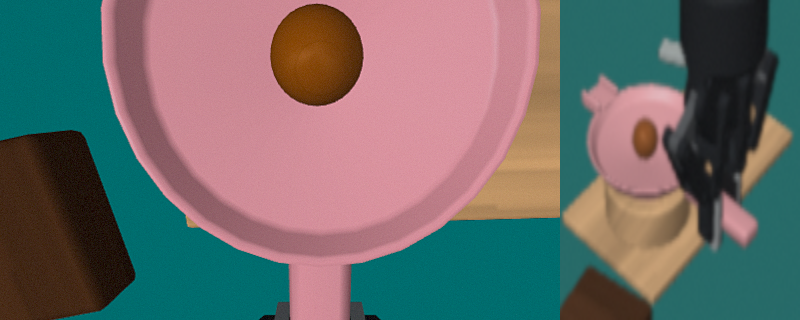

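The dish hangs from the pads clear of the cup (2.4 N, 0.24 N m at the wrist), slightly sagged at the lip, with the marble at (316,54). Next I refine the lantern's position and work out the lift and turn.

```bash
cat > plan.py <<'E'
from h import *
from scipy.optimize import minimize
t,w,s=load('top0'),load('w1'),load('side0')
C=[]
for a,b in[((140,144.5),(243.5,49.6)),((211.25,162.5),(322.6,92.2)),((195,234.3),(219.6,208.3)),((120.8,216.3),(157.8,143))]:
    X,e=tri((t,*a),(w,*b));print(X.round(4),np.round(e,4));C.append(X)
C=np.array(C);c=C.mean(0);A=[(C[1]-C[0]),(C[2]-C[3]),];print('centre',c,[np.degrees(np.arctan2(*(C[i]-C[j])[[1,0]])) for i,j in((0,3),(1,2))],[np.degrees(np.arctan2(*(C[i]-C[j])[[1,0]])) for i,j in((2,1),(3,0))])
# side view: base corners
print('side base', [proj(s,(x,y,0)) for x,y in((.5985,.303),(.587,.175))])
E
python3 plan.py
```

```text
[0.7484 0.2839 0.2101] [0.0006 0.0006]
[0.7203 0.151  0.2051] [0.0008 0.0008]
[0.5839 0.1761 0.2057] [0.0013 0.0013]
[0.6135 0.3131 0.2096] [0.001 0.001]
centre [0.6665159  0.23101277 0.20764873] [np.float64(-12.205631543532503), np.float64(-10.44044113698405)] [np.float64(169.55955886301595), np.float64(167.7943684564675)]
side base [array([200.80571035, 399.01398448]), array([257.62887931, 347.07759332])]
```

Call:
arm_command --rows "0 0 4 0 0 0;0 0 10 0 0 0;0 0 20 0 0 0;0 0 32 0 0 0;0 0 44 0 0 0;0 0 56 0 0 0;0 0 68 0 0 0;0 0 80 0 0 0;0 0 90 0 0 0;0 0 97 0 0 0;0 0 100 0 0 0;0 0 100 0 0 0"

```text
t: 11.95
tool_pos: [0.5123, -0.0404, 0.2096]
tool_rot: [3.119, -0.368, 0.006]
contact_force: [-0.6, -0.6, -3.7]
opening: 0.018
```

```bash
python3 - <<'E'
from h import *
d=grab('wrist','w6');print(marble(d));o=monitor.get_obs();print(o['tool_pos'],o['contact_force'],o['wrist_torque'],o['t'])
# rim width, tilt estimate
for n in('w4','w5','w6'):
    d=load(n);h=cv2.cvtColor(d['frame'],cv2.COLOR_RGB2HSV);m=((h[:,:,0]>165)|(h[:,:,0]<8))&(h[:,:,1]>40)&(h[:,:,2]>80)&(h[:,:,1]<160)
    W=[]
    for v in range(0,120,10):
        u=np.flatnonzero(m[v]);u=u[(u>80)&(u<560)];W.append((u.min(),u.max()))
    v=np.flatnonzero(m[150:320,270])+150
    print(n,W[::3],v.max(),marble(d)[1])
E
```

```text
(array([ 270,    3,   92,  101, 7279], dtype=int32), array([315.9,  53.2]))
[ 0.51218801 -0.04035663  0.20932828] [-0.42222706 -0.09837198 -2.32691753] [0.0580759  0.28270646 0.04951056] 12.0
w4 [(np.int64(93), np.int64(550)), (np.int64(95), np.int64(548)), (np.int64(97), np.int64(546)), (np.int64(105), np.int64(538))] 258 [316.5  47.4]
w5 [(np.int64(103), np.int64(538)), (np.int64(102), np.int64(539)), (np.int64(103), np.int64(538)), (np.int64(110), np.int64(531))] 259 [315.9  54.2]
w6 [(np.int64(103), np.int64(538)), (np.int64(102), np.int64(539)), (np.int64(103), np.int64(538)), (np.int64(110), np.int64(531))] 259 [315.9  53.2]
```

```bash
cat > plan2.py <<'E'
from h import *
from scipy.optimize import minimize
u=np.array([np.cos(np.radians(-11.3)),np.sin(np.radians(-11.3))]);n=np.array([u[1],-u[0]])
c=np.array([.6665,.231]);Q1,Q2=c+.07*n,c+.07*u;S=np.array([.6035,-.061])
print('Q',Q1,Q2)
def off(P,a):
    e=np.array([np.cos(a),np.sin(a)]);return [e[0]*(q-P)[1]-e[1]*(q-P)[0] for q in(Q1,Q2)]
if __name__=='__main__':
    r=minimize(lambda v:max(map(abs,off(S+v[:2],v[2])))+10*max(0,np.hypot(*v[:2])-.041),[-.03,.01,1.07],method='Nelder-Mead',options=dict(maxiter=4000))
    print(r.x,np.degrees(r.x[2]),off(S+r.x[:2],r.x[2]))
    az=np.degrees(r.x[2])
    o=monitor.get_obs();p=np.array(o['tool_pos']);R0=Rn.from_rotvec(o['tool_rot'])
    y=R0.as_matrix()[:,1];a0=np.degrees(np.arctan2(y[1],y[0]))+90;print('az0',a0,'z',R0.as_matrix()[:,2])
    D=np.array([.604,-.061,p[2]-.07]);tot=az-a0
    ax=np.array([np.sin(np.radians(a0)),-np.cos(np.radians(a0)),0])
    N=36;out=[]
    for i in range(1,N+1):
        s=i/N;s=s*s*(3-2*s)
        Rz=Rn.from_euler('z',tot*s,degrees=True)*Rn.from_rotvec(ax*np.radians(2.0)*min(1,2*s))
        q=D+np.r_[s*r.x[:2]+s*(S-D[:2]),0]+Rz.apply(p-D)
        out.append((q,Rz))
    for k in range(0,N,12):
        b,Rb=(p,Rn.identity()) if k==0 else out[k-1]
        print('; '.join(' '.join(f'{x:.1f}' for x in np.r_[1000*(q-b),np.degrees((Rz*Rb.inv()).as_rotvec())]) for q,Rz in out[k:k+12]))
E
python3 plan2.py
```

```text
Q [0.65278377 0.16235697] [0.73514303 0.21728377]
[-0.03884576  0.01309131  1.0726279 ] 61.457051485802104 [np.float64(0.02305039019841329), np.float64(-0.023053877537590944)]
az0 -13.440314600784205 z [ 0.00317246 -0.001506   -0.99999383]
-0.2 -0.2 -0.0 -0.0 -0.0 0.2; -0.6 -0.9 -0.1 -0.0 -0.0 0.7; -1.4 -2.1 -0.1 -0.0 -0.1 1.5; -2.3 -3.7 -0.2 -0.0 -0.1 2.6; -3.5 -5.6 -0.3 -0.0 -0.2 3.9; -4.8 -8.0 -0.5 -0.1 -0.3 5.5; -6.3 -10.6 -0.7 -0.1 -0.4 7.4; -7.7 -13.7 -0.8 -0.1 -0.5 9.5; -9.2 -17.0 -1.0 -0.1 -0.6 11.7; -10.6 -20.6 -1.2 -0.1 -0.8 14.1; -11.9 -24.4 -1.5 -0.1 -0.9 16.7; -13.1 -28.4 -1.7 -0.1 -1.0 19.4
-1.0 -4.2 -0.3 0.0 -0.1 2.8; -1.8 -8.5 -0.5 0.0 -0.3 5.8; -2.3 -12.9 -0.8 0.1 -0.5 8.8; -2.6 -17.3 -1.1 0.1 -0.6 11.8; -2.6 -21.7 -1.3 0.2 -0.8 14.9; -2.4 -26.1 -1.6 0.3 -0.9 18.0; -1.7 -30.2 -1.6 0.3 -0.9 21.1; -0.8 -34.2 -1.6 0.3 -0.9 24.2; 0.4 -38.0 -1.6 0.3 -0.9 27.3; 1.8 -41.6 -1.6 0.4 -0.9 30.3; 3.3 -45.0 -1.6 0.4 -0.9 33.2; 4.9 -48.1 -1.6 0.4 -0.9 36.1
1.8 -2.8 0.0 0.0 -0.0 2.7; 3.6 -5.3 0.0 0.0 0.0 5.3; 5.4 -7.6 0.0 0.0 -0.0 7.7; 7.2 -9.5 0.0 0.0 -0.0 10.0; 8.9 -11.2 0.0 0.0 -0.0 12.0; 10.5 -12.6 0.0 0.0 -0.0 13.9; 11.9 -13.8 0.0 0.0 -0.0 15.5; 13.2 -14.8 0.0 0.0 -0.0 16.8; 14.2 -15.5 0.0 0.0 -0.0 17.9; 15.0 -16.0 0.0 0.0 -0.0 18.8; 15.5 -16.3 0.0 0.0 -0.0 19.2; 15.6 -16.4 0.0 0.0 -0.0 19.4
```

Call:
arm_command --rows "-0.6 -0.9 0 0 0 0.7; -1.4 -2.1 -0.1 0 -0.1 1.5; -2.3 -3.7 -0.2 0 -0.1 2.6; -3.5 -5.6 -0.3 0 -0.2 3.9; -4.8 -8 -0.5 -0.1 -0.3 5.5; -6.3 -10.6 -0.7 -0.1 -0.4 7.4; -7.7 -13.7 -0.8 -0.1 -0.5 9.5; -9.2 -17 -1 -0.1 -0.6 11.7; -10.6 -20.6 -1.2 -0.1 -0.8 14.1; -11.9 -24.4 -1.5 -0.1 -0.9 16.7; -12.7 -27 -1.7 -0.1 -1 18.7; -13.1 -28.4 -1.7 -0.1 -1 19.4"

```text
t: 13.5
tool_pos: [0.499, -0.069, 0.2076]
tool_rot: [3.137, 0.164, 0.033]
contact_force: [0.4, -0.0, -3.4]
opening: 0.018
```

Call:
arm_command --rows "-1 -4.2 -0.3 0 -0.1 2.8; -1.8 -8.5 -0.5 0 -0.3 5.8; -2.3 -12.9 -0.8 0.1 -0.5 8.8; -2.6 -17.3 -1.1 0.1 -0.6 11.8; -2.6 -21.7 -1.3 0.2 -0.8 14.9; -2.4 -26.1 -1.6 0.3 -0.9 18; -1.7 -30.2 -1.6 0.3 -0.9 21.1; -0.8 -34.2 -1.6 0.3 -0.9 24.2; 0.4 -38 -1.6 0.3 -0.9 27.3; 1.8 -41.6 -1.6 0.4 -0.9 30.3; 3.3 -45 -1.6 0.4 -0.9 33.2; 4.9 -48.1 -1.6 0.4 -0.9 36.1"

```text
t: 15.0
tool_pos: [0.504, -0.1174, 0.2062]
tool_rot: [-2.92, -1.127, -0.056]
contact_force: [0.1, 0.3, -2.4]
opening: 0.0177
```

Call:
arm_command --rows "1.8 -2.8 0 0 0 2.7; 3.6 -5.3 0 0 0 5.3; 5.4 -7.6 0 0 0 7.7; 7.2 -9.5 0 0 0 10; 8.9 -11.2 0 0 0 12; 10.5 -12.6 0 0 0 13.9; 11.9 -13.8 0 0 0 15.5; 13.2 -14.8 0 0 0 16.8; 14.2 -15.5 0 0 0 17.9; 15 -16 0 0 0 18.8; 15.5 -16.3 0 0 0 19.2; 15.6 -16.4 0 0 0 19.4"

```text
t: 16.5
tool_pos: [0.5196, -0.1338, 0.2061]
tool_rot: [-2.683, -1.6, -0.052]
contact_force: [-0.8, 0.2, -2.5]
opening: 0.0177
```

```bash
python3 - <<'E'
from h import *
d=grab('wrist','w7');o=monitor.get_obs();R=Rn.from_rotvec(o['tool_rot']).as_matrix();a=np.degrees(np.arctan2(R[1,1],R[0,1]))+90
e=np.array([np.cos(np.radians(a)),np.sin(np.radians(a))])
print('az',a,o['tool_pos'],'z',R[:,2].round(3),'centre',np.array(o['tool_pos'])[:2]+.0935*e,o['contact_force'],o['t'],marble(d))
for n in('w6','w7'):
    q=load(n);h=cv2.cvtColor(q['frame'],cv2.COLOR_RGB2HSV);m=((h[:,:,0]>165)|(h[:,:,0]<8))&(h[:,:,1]>40)&(h[:,:,2]>80)&(h[:,:,1]<160)
    print([(np.flatnonzero(m[v]).min(),np.flatnonzero(m[v]).max()) for v in(0,20,40,60)])
t=grab('top','t7');s=grab('side','s7')
a=np.hstack([cv2.resize(cv2.imread('pics/t7.png')[95:305,110:410],None,fx=1.4,fy=1.4),cv2.resize(cv2.imread('pics/s7.png')[150:360,110:380],None,fx=1.4,fy=1.4)])
cv2.imwrite('pics/c7.png',a);print(a.shape)
E
```

```text
az 61.630987624268485 [ 0.51957095 -0.13380427  0.20613363] z [ 0.02   0.032 -0.999] centre [ 0.56399732 -0.05153309] [-0.36445209  0.7930524  -3.19539154] 16.55 (array([ 270,    3,   92,  102, 7198], dtype=int32), array([315.4,  53.2]))
[(np.int64(103), np.int64(538)), (np.int64(102), np.int64(540)), (np.int64(102), np.int64(539)), (np.int64(103), np.int64(538))]
[(np.int64(102), np.int64(538)), (np.int64(101), np.int64(539)), (np.int64(102), np.int64(538)), (np.int64(103), np.int64(537))]
(294, 798, 3)
```

View pics/c7.png

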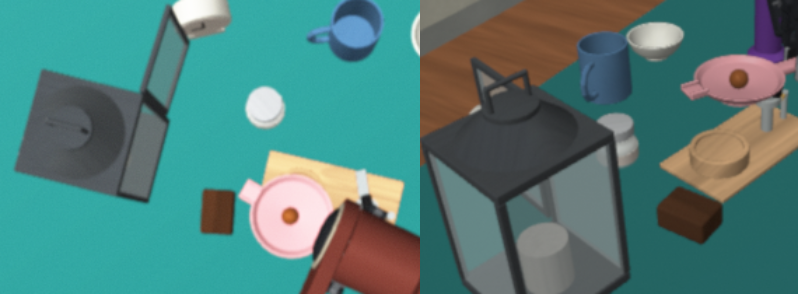

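The dish is up over the seat with its lip towards the lantern, marble in the middle. Now I check centre, aim and tilt by triangulating the marble and the lip tip.

```bash
python3 - <<'E'
from h import *
from plan2 import Q1,Q2,S,off
t,s=load('t7'),load('s7')
M=[]
for d,x0,y0 in((t,317,249),(s,337,206)):
    h=cv2.cvtColor(d['frame'],cv2.COLOR_RGB2HSV);m=np.zeros(h.shape[:2],bool);w=m.copy();w[y0-12:y0+12,x0-12:x0+12]=1
    m=w&((h[:,:,0]<20)&(h[:,:,1]>140));v,u=np.nonzero(m);M.append((u.mean(),v.mean()));print(M[-1],m.sum())
    p=((h[:,:,0]>165)|(h[:,:,0]<8))&(h[:,:,1]>40)&(h[:,:,1]<150)&(h[:,:,2]>110);w[:]=0;w[y0-45:y0+25,x0-50:x0+30]=1
    v,u=np.nonzero(p&w);i=np.argsort(u)[:14];print('left end',u.min(),(u[i].mean(),v[i].mean()))
X,e=tri((t,*M[0]),(s,*M[1]));print('marble',X,e)
L,e2=tri((t,283.6,232),(s,298.6,214.3));print('lip',L,e2)
a=np.arctan2(*(L-X)[[1,0]]);print('az',np.degrees(a),'from seat',np.linalg.norm(X[:2]-S))
for P in(X[:2],np.array([.564,-.0515])):
    for aa in(61.6,np.degrees(a)):print(off(P,np.radians(aa)))
E
```

```text
Q [0.65278377 0.16235697] [0.73514303 0.21728377]
(np.float64(316.71590909090907), np.float64(248.79545454545453)) 88
left end 281 (np.float64(282.92857142857144), np.float64(234.5))
(np.float64(337.1551724137931), np.float64(205.89655172413794)) 116
left end 297 (np.float64(297.85714285714283), np.float64(212.14285714285714))
marble [ 0.56390612 -0.04996384  0.1600222 ] [np.float64(0.0019565836770244482), np.float64(0.001956583677024568)]
lip [0.59749156 0.01624376 0.16833242] [np.float64(0.0018050983597050565), np.float64(0.0018050983597051)]
az 63.10246952971939 from seat 0.04110319033659831
[np.float64(0.02280381932122473), np.float64(-0.023518868948397026)]
[np.float64(0.016790540910856105), np.float64(-0.03181016859219679)]
[np.float64(0.02361703757726323), np.float64(-0.022705650692358526)]
[np.float64(0.017569219621990387), np.float64(-0.031031489881062524)]
```

```bash
python3 - <<'E'
from h import *
c=np.array([.564,-.051,.1605]);a=np.radians(61.6);e=np.array([np.cos(a),np.sin(a),0]);n=np.array([-e[1],e[0],0]);z=np.array([0,0,1.])
out=[]
for tag,x0,y0 in(('t7',265,205),('s7',280,170)):
    d=load(tag);k=6;im=cv2.resize(cv2.imread(f'pics/{tag}.png')[y0:y0+75,x0:x0+66],None,fx=k,fy=k,interpolation=2)
    for th,col in((0,(0,255,0)),(.08,(255,0,0))):
        E=e*np.cos(th)+z*np.sin(th)
        q=[c+.077*E+w*n for w in(-.013,.013)]+[c+.058*(E*np.cos(f)+n*np.sin(f)) for f in np.radians(range(0,360,20))]
        print(tag,th,[proj(d,p).round(1) for p in q[:2]])
        for p in q:
            u,v=(proj(d,p)-[x0,y0]+.5)*k;cv2.circle(im,(int(u),int(v)),3,col,-1)
    out.append(im)
cv2.imwrite('pics/c8.png',np.hstack(out))
E
```

```text
t7 0 [array([286.6, 224. ]), array([279.8, 235.6])]
t7 0.08 [array([286.5, 223.8]), array([279.7, 235.5])]
s7 0 [array([294.4, 214.5]), array([301.9, 221.4])]
s7 0.08 [array([294.4, 211.4]), array([301.9, 218.3])]
```

View pics/c8.png

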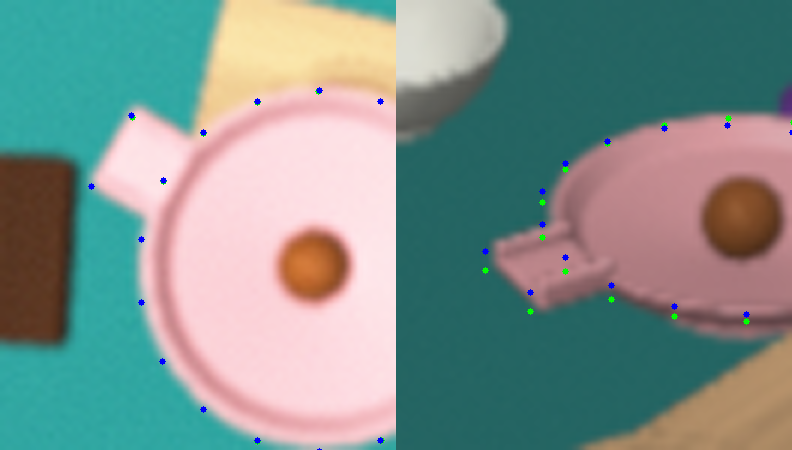

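```bash
python3 - <<'E'
from h import *
z=np.array([0,0,1.])
for tag,c,az,mx,my in(('side0',(.604,-.061,.0535),-13.4,322,246),('s7',(.564,-.051,.1605),61.6,337,206)):
    d=load(tag);c=np.array(c);k=4
    F=cv2.resize(d['frame'],None,fx=k,fy=k,interpolation=2);h=cv2.cvtColor(F,cv2.COLOR_RGB2HSV).astype(int)
    w=np.zeros(h.shape[:2],bool);w[(my-12)*k:(my+12)*k,(mx-12)*k:(mx+12)*k]=1
    v,u=np.nonzero(w&(h[:,:,0]<20)&(h[:,:,1]>140));mo=np.array([u.min()+u.max(),v.min()+v.max()])/2/k;sh=mo-proj(d,c)
    p=((h[:,:,0]>160)|(h[:,:,0]<8))&(h[:,:,1]>40)&(h[:,:,1]<150)&(h[:,:,2]>100);w[:]=0;w[(my-45)*k:(my+30)*k,(mx-55)*k:(mx+60)*k]=1
    n,l,s,_=cv2.connectedComponentsWithStats((p&w).astype('uint8'));m=(l==1+s[1:,4].argmax()).astype('uint8')
    v,u=np.nonzero(m);i=u==u.min();print(tag,'marble obs-pred',sh.round(2),'leftmost',u.min()/k,v[i].min()/k,v[i].max()/k)
    cn=cv2.findContours(m,0,1)[0][0];ap=cv2.approxPolyDP(cn,3,True)[:,0]/k;print(ap[ap[:,0]<mx-8].tolist())
    a=np.radians(az);e=np.array([np.cos(a),np.sin(a),0]);nn=np.array([-e[1],e[0],0])
    for th in(-.05,0,.05,.1):
        E=e*np.cos(th)+z*np.sin(th)+0*e;print(th,[(proj(d,c+.077*E+q*nn)+sh).round(1).tolist() for q in(-.013,.013)])
    # upper rim extents over column
    for x in(mx-5,mx+5):
        col=np.flatnonzero(m[:,x*k]);print('col',x,col.min()/k,col.max()/k)
E
```

```text
side0 marble obs-pred [1.85 0.73] leftmost 291.5 231.75 234.25
[[291.5, 231.75], [291.5, 234.25], [297.25, 238.5], [294.25, 245.25], [295.75, 252.75], [304.5, 260.75], [309.0, 231.5], [300.75, 226.75], [296.25, 231.0]]
-0.05 [[299.4, 230.5], [290.1, 235.8]]
0 [[299.3, 228.9], [290.0, 234.2]]
0.05 [[299.3, 227.3], [289.9, 232.6]]
0.1 [[299.3, 225.8], [289.9, 231.1]]
col 317 230.25 264.25
col 327 229.5 264.75
s7 marble obs-pred [1.22 0.9 ] leftmost 296.75 210.75 213.5
[[296.75, 213.5], [304.0, 221.0], [315.25, 217.75], [325.25, 221.25], [326.5, 223.0], [321.5, 191.25], [310.75, 196.5], [306.75, 201.75], [306.25, 207.0], [297.0, 210.5]]
-0.05 [[295.8, 217.3], [303.2, 224.2]]
0 [[295.7, 215.4], [303.1, 222.3]]
0.05 [[295.6, 213.5], [303.1, 220.4]]
0.1 [[295.7, 211.6], [303.2, 218.4]]
col 332 189.5 225.0
col 342 189.5 225.25
```

The side view puts the lip about 0.05 rad up and the wrist view about level or slightly down. A 1° lip-down trim sits between the two.

Call:
arm_command --rows "0 0 0.5 -0.2 0.1 0;0 0 1 -0.4 0.2 0;0 0 1.5 -0.7 0.4 0;0 0 2 -0.9 0.5 0;0 0 2 -0.9 0.5 0;0 0 2 -0.9 0.5 0;0 0 2 -0.9 0.5 0;0 0 2 -0.9 0.5 0"

```text
t: 17.65
tool_pos: [0.5195, -0.1338, 0.2081]
tool_rot: [-2.691, -1.605, -0.028]
contact_force: [0.7, 0.4, -2.5]
opening: 0.0179
```

```bash
python3 - <<'E'
from h import *
d=grab('wrist','w9');o=monitor.get_obs();R=Rn.from_rotvec(o['tool_rot']).as_matrix()
print('az',np.degrees(np.arctan2(R[1,1],R[0,1]))+90,o['tool_pos'],R[:,2].round(3),o['contact_force'],o['opening'],abs(o['dq']).max(),o['t'],marble(d))
workorder.finish_job()
E
```

```text
az 61.61319875830371 [ 0.51953034 -0.13380265  0.20809907] [ 0.011  0.016 -1.   ] [-0.25842858 -0.14074896 -3.08575203] 0.017928961436113475 0.0019008143537586535 17.7 (array([ 270,    3,   92,  102, 7194], dtype=int32), array([315.5,  53.2]))
the job is handed in; nothing more can be done
```

I turned the catch about 67° (1.16 rad) off the dish, lifted the dish by its handle and turned it 75°. The job was handed in at 17.7 s with the dish held still; the hand-in gives no verdict.

**Last checks**
- **Height and place:** the underside is about 135 mm up, and the centre is about 41 mm from the seat's (limit 50 mm).
- **Marble:** it is in the dish's middle and did not shift in the wrist view after the lift.
- **Rest:** the arm is still, and the wrist carries about 3 N, so the dish is hanging free.

**Where the evidence disagreed**
- **Doorway:** the text puts it on the side facing the dish. The images show that side glazed and the door leaf hinged on the +x side, so I couldn't tell which is meant. I shifted the dish within its 50 mm allowance so the lip's line passes about 23 mm from the middle of both faces (limit 35 mm). It therefore points squarely at neither.
- **Tilt:** before the last 1° trim, the side view read about 0.05 rad lip-up and the wrist view about 0 to 0.02 rad lip-down. After the trim I expect under 0.04 rad either way (limit 0.1), but I didn't measure it again.
- **Aim:** the gripper's direction gives 61.6° and a rough fix on the lip gave 63.1°. At 63.1° the line would pass about 32 mm from the +x face's middle, still inside the limit but only just.

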